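Find and seat the rocking cap on the specimen pots

TASK

One of the six blue snap caps on the specimen pots is not on properly. Press down near the edge of the caps with a fingertip until you find the one that rocks and tips, then press it down at its middle until it sits fully home, level with the others. Do not lift any cap, and leave the tub, cassette and marker beside the rack where they are.

Things in the scene. Friction and masses are not known exactly. Their poses are not given: they have to be found in the camera images.
- rack: grey plastic carrier, 252 x 362 mm and 44 mm high, fixed to the bench; origin at the centre of its underside, on the bench. Its six wells lie at x = -57 and +57 mm, y = +114, 0 and -114 mm in its own axes. In each stands a white specimen pot, 88 mm across, held fast.
- cap1: blue snap cap on the pot at the robot side, left (rack -x, +y): 94 mm across, with a raised ring round its top (34 to 38 mm from the middle, 2.5 mm high) and a lift tab low on its side (own +x). Origin at the centre of the flat top panel inside it, z axis square to it (up when level). Fully home, panel 90 mm and ring top 92.5 mm above the bench. Not held against lifting.
- cap2: blue snap cap on the pot at the robot side, middle (rack -x, y 0): like cap1. Any one of the six may be the loose cap: it looks level but rests about 5 mm high on the pot's small inner stopper, under its middle, which has not gone in. The other five are home and do not move when pressed.
- cap3: blue snap cap on the pot at the robot side, right (rack -x, -y): like cap1. The loose cap, pressed lightly (under 1 N) near its edge, on the raised ring 34 to 38 mm from its middle, tips that way by about 0.13 rad until the pot's shoulder stops it.
- cap4: blue snap cap on the pot at the far side, left (rack +x, +y): like cap1. The loose cap, pressed with 15 to 18 N at its middle, drives the stopper in, sinks the 5 mm home and stays there.
- cap5: blue snap cap on the pot at the far side, middle (rack +x, y 0): like cap1.
- cap6: blue snap cap on the pot at the far side, right (rack +x, -y): like cap1.
- waste_tub: yellow round waste tub with a red lid, 92 mm across, 101 mm high, standing loose on the bench beside the rack; origin at the centre of its underside. To be left alone.
- cassette: small white tissue cassette, 40 x 28 x 6 mm, lying loose on the bench beside the rack; origin at the centre of its underside. To be left alone.
- marker: white marker pen with a black cap, 130 mm long, 14 mm thick, lying loose on the bench beside the rack along its own x; origin on the bench under its middle. To be left alone.

How it is judged:
On the way, in this order (a step that is already met when the one before it is completed fails the run):
1. the loose cap has been tipped by more than 0.045 rad by a finger pressing on it (((angle between cap1's own z axis and vertical above 0.045 rad and contact force between cap1 and the fingers above 0.01 N) or (angle between cap2's own z axis and vertical above 0.045 rad and contact force between cap2 and the fingers above 0.01 N) or (angle between cap3's own z axis and vertical above 0.045 rad and contact force between cap3 and the fingers above 0.01 N) or (angle between cap4's own z axis and vertical above 0.045 rad and contact force between cap4 and the fingers above 0.01 N) or (angle between cap5's own z axis and vertical above 0.045 rad and contact force between cap5 and the fingers above 0.01 N) or (angle between cap6's own z axis and vertical above 0.045 rad and contact force between cap6 and the fingers above 0.01 N))), for 0.05 s.
2. all six caps sit fully home and level (height (world z) of cap1 between 0.088 and 0.0918 m and angle between each of cap1, cap2, cap3, cap4, cap5, cap6's own z axis and vertical below 0.035 rad and linear speed of each of cap1, cap2, cap3, cap4, cap5, cap6 below 0.02 m/s and height (world z) of cap2 between 0.088 and 0.0918 m and height (world z) of cap3 between 0.088 and 0.0918 m and height (world z) of cap4 between 0.088 and 0.0918 m and height (world z) of cap5 between 0.088 and 0.0918 m and height (world z) of cap6 between 0.088 and 0.0918 m), for 0.2 s.
At the end, for the whole second after the job is handed in: All six caps rest fully home on their pots: top panel 88 to 91.8 mm above the bench (home is 90), within 0.035 rad of level, and still; tub, cassette and marker within 20 mm of where they began (all of step 2 and distance of each of waste_tub, cassette, marker from where it was at the start of the episode below 0.02 m); the robot touches nothing.
It fails at once if a cap is lifted (its top more than 12 mm above its home height) (height (world z) of any of cap1, cap2, cap3, cap4, cap5, cap6 above 0.102 m).
It fails at once if the tub, cassette or marker is moved by more than 20 mm (distance of any of waste_tub, cassette, marker from where it was at the start of the episode above 0.02 m).
It also fails if it takes over 54 s, if anything falls off the work surface, if the arm or the gripper's body presses on something with over 40 N, if the wrist force passes 120 N, or if a joint passes its speed limit or range.

ROBOT

A 7-joint arm with a two-finger parallel gripper is mounted at the origin on the work surface. World frame = base frame: x ahead of the robot, y to its left, z up, the work surface at z = 0. Lengths are in m, angles in rad, forces in N, time in s.
With the tool pointing down it reaches from about 0.4 to 0.875 m from the base axis. Payload 6.5 kg.
Tool frame: the origin (TCP) lies midway between the tips of the shut fingers; the grasp point (between the pads) lies 19 mm behind it; z points along the fingers, x is the direction in which the jaws open and shut, and the axes are right-handed (so a half turn about z gives the same grasp; the last joint's range is limited). The gripper opens to 85 mm and grips with 20 to 120 N. Pads are 22 mm wide; open, the fingers measure 114 mm over their backs; the gripper's body (76 mm by 85 mm) begins 54 mm behind the grasp point. The pads swing forward as they close: fully open they stand 13 mm farther back than shut.
Start: joints at [-1.335, 0.536, -0.004, 1.538, 0.003, 1.067, -0.071], TCP at [0.193, 0.621, 0.204] pointing down, gripper open.
Joint ranges: [-2.7, 2.7], [-0.37, 2.16], [-1.27, 1.26], [0.24, 2.4], [-1.31, 4.45], [0.19, 1.91], [-2.76, 2.76]. Speed limits (rad/s): [2.39, 2.39, 3.14, 3.14, 3.14, 3.14, 3.14].

INTERFACE

Orientations are given as a unit quaternion [w, x, y, z].
In Python, from station import r gives the robot as it stands.
- The arm moves only by the tool drive_tool, never from a script. Its argument "steps" is a list of rows, each a list of 7 numbers: the shift along the world's x, y, z in m, then the turn, a rotation vector about the world's x, y, z in rad, then the closure, from -1 (fully open) to 1 (shut). A call has 1 to 10 rows; each row shifts and turns the commanded pose from where the row before left it; what a row does not reach is not made up. A row lasts 1/12 s, in which the tool goes at most 41.7 mm and 7.16 degrees, less where a joint would pass 70% of its speed; a pose out of reach is approached as far as the arm can. A call with a gripper value outside its range is refused whole. The fingers move at their own pace and stop on an object; "grip_force" is the grip in N (left out, the last holds). Time passes only in rows, so rows that do not move let the fingers close. It gives the time, the measured TCP pose, the force and the opening at its end, in the units of the state.
- r.get_obs(): the state, without advancing time (a new reading comes with each control period).
- r.snapshot(name): name is "scene" or "side" or "wrist"; returns a dict with "frame" (400x640x3 uint8, blue, green, red), "K" (3x3 intrinsics, pixels), "R" (3x3) and "t" (3): a world point X has camera coordinates R X + t. Camera axes: x right, y down, z forward; pixel columns grow to the right and rows downward; lengths in m; the calibration is good to about 2 mm. A picture is of the moment at which its call begins. There is no depth.
- r.hand_in(): hands the job in, once; it reports no verdict.
The state is a dict: "t": time; "qpos": joint angles; "dq": joint speeds; "tau": joint torques, N m; "tcp_pos": TCP position; "tcp_rot": TCP orientation; "contact_force": force on the tool from outside, world axes, zero at the start; "wrist_torque": the same for the moment, N m; "gripper_width": finger opening in m.
Only numpy, scipy, OpenCV 4.12 (cv2) and the standard library are available. Lean on these libraries where they do the work, as an engineer would, in place of code of your own. Each camera call takes 0.05 s, during which the arm holds its last target.

## Working session

There is one attempt and no reset: what is moved stays moved. The work goes in short steps, Python scripts to look and compute and a tool call to move; the robot and the scene stay as the last step left them, time stands still between calls to the robot, and variables do not carry over. Pictures are saved under pics/ and viewed, and the job is handed in when it is done.

Besides the shell and the picture viewer there is one more tool, called by a JSON object that holds its "fn" and its "kwargs", one argument or row to a line. drive_tool: Moves the arm, as the interface text tells. Its arguments: {"type":"object","properties":{"steps":{"type":"array","items":{"type":"array","items":{"type":"number"}}},"grip_force":{"type":"number"}},"required":["steps"]}

```bash
ls; mkdir -p pics; python3 - <<'E'
from station import r
import cv2,numpy as np
o=r.get_obs(); print({k:np.round(v,3) for k,v in o.items()})
for n in("scene","side","wrist"):
    s=r.snapshot(n); cv2.imwrite(f"pics/{n}0.png",s["frame"]); np.savez(f"{n}0.npz",**{k:s[k] for k in("K","R","t","frame")}); print(n,np.round(s["K"],1).tolist(),np.round(-s["R"].T@s["t"],3))
E
```

```text
pics
{'t': np.float64(0.0), 'qpos': array([-1.335,  0.537, -0.004,  1.539,  0.003,  1.067, -0.071]), 'dq': array([-0.   ,  0.001,  0.   ,  0.   ,  0.001,  0.002, -0.001]), 'tau': array([ 0.0000e+00, -5.8341e+01,  1.0490e+00, -2.5911e+01,  1.2000e-02,
        9.0000e-03,  0.0000e+00]), 'tcp_pos': array([0.193, 0.62 , 0.203]), 'tcp_rot': array([ 0.001,  0.805,  0.593, -0.001]), 'contact_force': array([ 0.558, -0.207,  0.671]), 'wrist_torque': array([ 0.011,  0.04 , -0.012]), 'gripper_width': np.float64(0.085)}
scene [[418.4, 0.0, 323.5], [0.0, 418.4, 199.7], [0.0, 0.0, 1.0]] [ 1.22  -0.147  0.589]
side [[492.8, 0.0, 312.2], [0.0, 492.8, 195.4], [0.0, 0.0, 1.0]] [ 0.287 -0.813  0.574]
wrist [[281.6, 0.0, 316.9], [0.0, 281.6, 201.5], [0.0, 0.0, 1.0]] [0.13  0.639 0.374]
```

View pics/scene0.png

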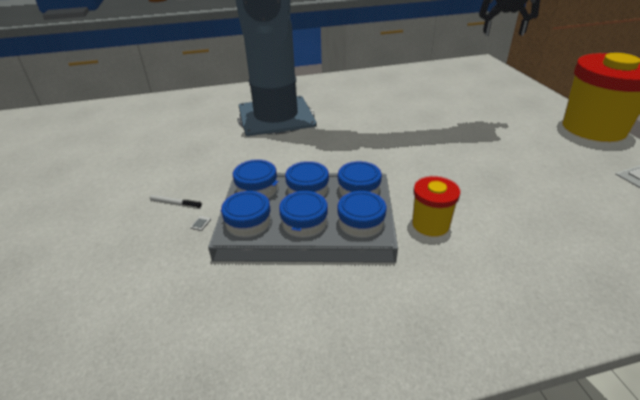

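View pics/side0.png

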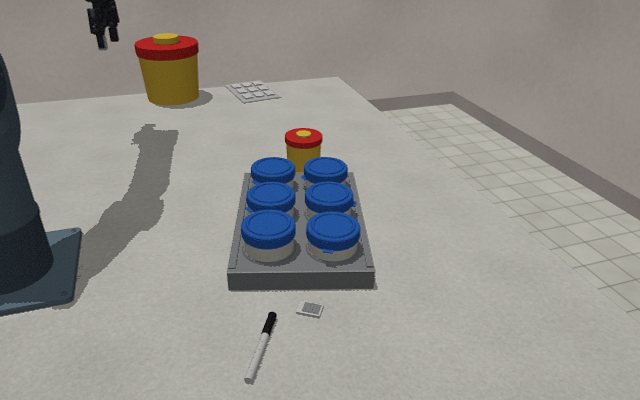

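View pics/wrist0.png

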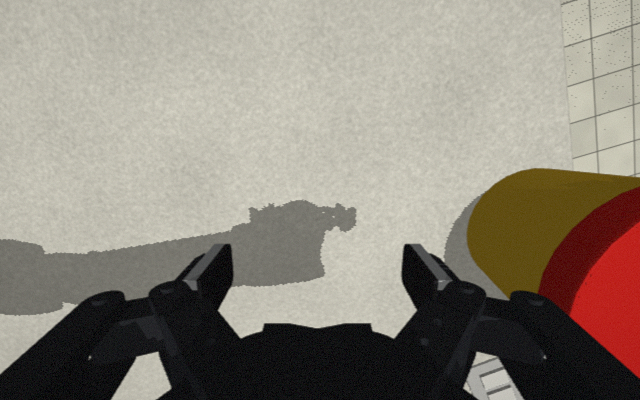

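The scene view shows the six caps around (223–360, 165–215), the tub on the right and the pen and cassette on the left. The side view shows the same six caps at (245–360, 160–245). Next I'll measure the caps.

```bash
cat > h.py <<'E'
import cv2,numpy as np
def ray(s,u,v,z):
    K,R,t=s["K"],s["R"],s["t"]; c=-R.T@t; d=R.T@np.linalg.solve(K,[u,v,1.]); return c+d*(z-c[2])/d[2]
def proj(s,X):
    p=s["K"]@(s["R"]@np.asarray(X,float)+s["t"]); return p[:2]/p[2]
E
python3 - <<'E'
from h import *
for n,(x,y,w,h) in {"scene":(200,150,210,120),"side":(220,145,160,150)}.items():
    s=np.load(n+"0.npz"); f=s["frame"]; hsv=cv2.cvtColor(f,cv2.COLOR_BGR2HSV)
    blue=cv2.inRange(hsv,(100,120,40),(125,255,255))
    c=f[y:y+h,x:x+w]; k=min(800//w,600//h); cv2.imwrite(f"pics/{n}crop.png",cv2.resize(c,None,fx=k,fy=k,interpolation=cv2.INTER_CUBIC)); print(n,k)
    V=hsv[...,2][y:y+h,x:x+w][blue[y:y+h,x:x+w]>0]; print(np.histogram(V,bins=12))
    for thr in(130,150,165):
        m=cv2.inRange(hsv,(100,120,thr),(125,255,255)); m[:y]=0;m[y+h:]=0;m[:,:x]=0;m[:,x+w:]=0
        cs,_=cv2.findContours(m,cv2.RETR_EXTERNAL,cv2.CHAIN_APPROX_NONE)
        print(thr)
        for q in cs:
            if cv2.contourArea(q)>150:
                e=cv2.fitEllipse(q); X=ray(s,*e[0],.09); print(np.round(e[0],1),np.round(e[1],1),round(e[2]),cv2.boundingRect(q),np.round(X,4))
E
```

```text
scene 3
(array([1135,  275,  129,  115,  137,  106,   94,  293,  668,  861,  867,
       2886]), array([ 77.        ,  84.08333333,  91.16666667,  98.25      ,
       105.33333333, 112.41666667, 119.5       , 126.58333333,
       133.66666667, 140.75      , 147.83333333, 154.91666667,
       162.        ]))
130
[361.6 205.2] [28.2 47.2] 93 (338, 191, 48, 29) [0.6186 0.0733 0.09  ]
[302.8 205.1] [28.1 46.7] 86 (279, 191, 48, 29) [ 0.5869 -0.036   0.09  ]
[244.9 205. ] [27.5 46.8] 80 (221, 191, 48, 29) [ 0.5551 -0.1449  0.09  ]
[359.2 172.9] [22.1 41.4] 91 (338, 162, 43, 23) [0.5105 0.1044 0.09  ]
[306.5 173. ] [21.9 41.1] 87 (285, 162, 43, 23) [ 0.4789 -0.0045  0.09  ]
[253.9 171.1] [21.4 41.5] 83 (233, 160, 43, 23) [ 0.4393 -0.1132  0.09  ]
150
[361.5 204.7] [19.3 33.8] 94 (345, 195, 35, 20) [0.6172 0.0736 0.09  ]
[244.6 204.6] [18.7 33.7] 81 (227, 195, 36, 20) [ 0.5535 -0.1453  0.09  ]
[305.5 204.5] [21.2 37.4] 87 (287, 193, 39, 23) [ 0.5865 -0.0305  0.09  ]
[359.2 171.9] [15.  30.1] 92 (344, 164, 32, 16) [0.507  0.1055 0.09  ]
[306.4 172. ] [14.9 30.5] 88 (290, 164, 33, 16) [ 0.475
[... 592 characters left out ...]
182, 48, 24) [ 0.5845 -0.0379  0.09  ]
[269.4 193. ] [24.1 47.2] 91 (247, 181, 48, 25) [ 0.4741 -0.004   0.09  ]
[325.4 166.5] [18.8 41.3] 91 (304, 157, 43, 20) [0.6163 0.0712 0.09  ]
[272.4 166.6] [18.8 41.6] 88 (251, 157, 43, 20) [0.5073 0.103  0.09  ]
150
[332.8 225.6] [27.4 50.5] 92 (308, 212, 51, 28) [ 0.5529 -0.1459  0.09  ]
[267.7 223.7] [27.4 51.2] 87 (242, 210, 52, 29) [ 0.4454 -0.107   0.09  ]
[328.8 193.3] [21.7 42.1] 92 (306, 182, 46, 23) [ 0.5844 -0.0383  0.09  ]
[270.2 193.2] [22.5 43.1] 92 (248, 181, 46, 24) [ 0.4754 -0.0049  0.09  ]
[272.5 166. ] [12.3 31.1] 89 (256, 160, 34, 13) [0.5083 0.1059 0.09  ]
[325.5 165.7] [12.6 29.8] 92 (310, 159, 32, 14) [0.6178 0.0744 0.09  ]
165
```

```bash
ls pics
```

```text
scene0.png
scenecrop.png
side0.png
sidecrop.png
wrist0.png
```

View pics/scenecrop.png

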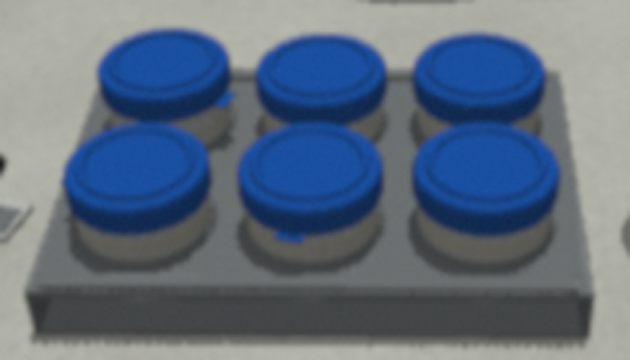

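View pics/sidecrop.png

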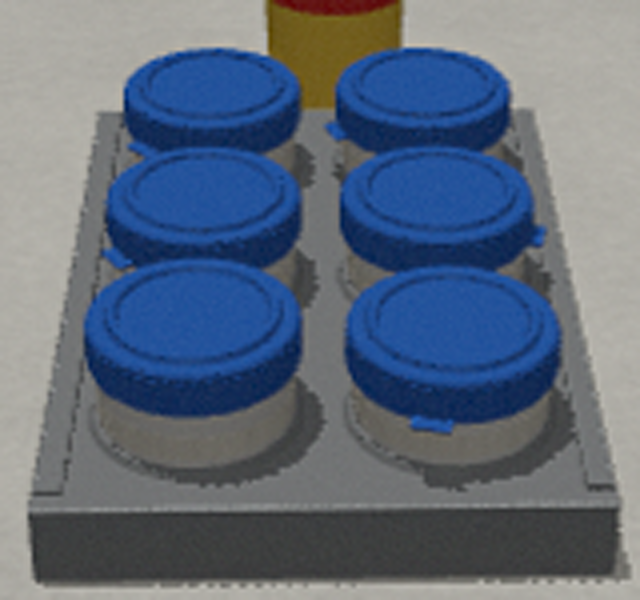

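```bash
python3 - <<'E'
from h import *
a=np.load("scene0.npz");b=np.load("side0.npz")
P={1:((359.2,172.9),(272.4,166.6)),2:((306.5,173.0),(269.4,193.0)),3:((253.9,171.1),(267.5,224.1)),4:((361.6,205.2),(325.4,166.5)),5:((302.8,205.1),(328.7,193.2)),6:((244.9,205.0),(332.7,225.9))}
M=lambda s:s["K"]@np.c_[s["R"],s["t"]]
L=np.array([[-57,114],[-57,0],[-57,-114],[57,114],[57,0],[57,-114]])/1e3
Q=[]
for i,(p,q) in P.items():
    X=cv2.triangulatePoints(M(a),M(b),np.array(p),np.array(q))[:,0];X=X[:3]/X[3];Q.append(X);print(i,np.round(X,4))
Q=np.array(Q);idx=[0,1,3,4,5]
lc=L[idx].mean(0);qc=Q[idx,:2].mean(0)
H=(L[idx]-lc).T@(Q[idx,:2]-qc);th=np.arctan2(H[0,1]-H[1,0],H[0,0]+H[1,1])
R=np.array([[np.cos(th),-np.sin(th)],[np.sin(th),np.cos(th)]])
F=(L-lc)@R.T+qc;print("yaw",th,"\n",np.round(F,4),"\nres mm",np.round((Q[:,:2]-F)*1e3,1), "axis",np.round(R,3))
E
```

```text
1 [0.5081 0.1054 0.0886]
2 [ 0.4748 -0.0031  0.0885]
3 [ 0.4438 -0.1131  0.0932]
4 [0.6173 0.0738 0.0887]
5 [ 0.5853 -0.0358  0.0887]
6 [ 0.5532 -0.1448  0.0886]
yaw -0.28576445282401497 
 [[ 0.5078  0.1059]
 [ 0.4757 -0.0035]
 [ 0.4436 -0.1129]
 [ 0.6172  0.0738]
 [ 0.5851 -0.0356]
 [ 0.5529 -0.145 ]] 
res mm [[ 0.2 -0.5]
 [-0.9  0.4]
 [ 0.2 -0.3]
 [ 0.1  0. ]
 [ 0.2 -0.1]
 [ 0.3  0.2]] axis [[ 0.959  0.282]
 [-0.282  0.959]]
```

The triangulation puts five caps at 88.6 mm and cap3 at 93.2 mm, so cap3 looks like the loose one. Its centre is about (0.4436, -0.1129). I'll confirm by pressing its ring near its rack +x edge, at about (0.478, -0.123).

{"fn": "drive_tool", "kwargs": {
  "steps": [
    [0.02,-0.025,0,0,0,0,1],
    [0.02,-0.025,0,0,0,0,1],
    [0.02,-0.025,0,0,0,0,1],
    [0.02,-0.025,0,0,0,0,1],
    [0.02,-0.025,0,0,0,0,1],
    [0.02,-0.025,0,0,0,0,1],
    [0.02,-0.025,0,0,0,0,1],
    [0.02,-0.025,0,0,0,0,1],
    [0.02,-0.025,0,0,0,0,1],
    [0.02,-0.025,0,0,0,0,1]
  ],
  "grip_force": 40
}}

```text
t: 0.98
tcp_pos: [0.3938, 0.3691, 0.2037]
tcp_rot: [0.0, 0.805, 0.593, -0.0]
contact_force: [1.4, 0.1, 0.3]
gripper_width: 0.0001
```

{"fn": "drive_tool", "kwargs": {
  "steps": [
    [0.007,-0.033,0,0,0,0,1],
    [0.007,-0.033,0,0,0,0,1],
    [0.007,-0.033,0,0,0,0,1],
    [0.007,-0.033,0,0,0,0,1],
    [0.007,-0.033,0,0,0,0,1],
    [0.007,-0.033,0,0,0,0,1],
    [0.007,-0.033,0,0,0,0,1],
    [0.007,-0.033,0,0,0,0,1],
    [0.007,-0.033,0,0,0,0,1],
    [0.007,-0.033,0,0,0,0,1]
  ]
}}

```text
t: 1.82
tcp_pos: [0.4631, 0.039, 0.2038]
tcp_rot: [-0.0, 0.805, 0.593, 0.0]
contact_force: [-0.1, 0.3, -0.1]
gripper_width: -0.0001
```

{"fn": "drive_tool", "kwargs": {
  "steps": [
    [0.003,-0.0324,0,0,0,0,1],
    [0.003,-0.0324,0,0,0,0,1],
    [0.003,-0.0324,0,0,0,0,1],
    [0.003,-0.0324,0,0,0,0,1],
    [0.003,-0.0324,0,0,0,0,1],
    [0,0,-0.03,0,0,0,1],
    [0,0,-0.03,0,0,0,1],
    [0,0,-0.025,0,0,0,1],
    [0,0,-0.008,0,0,0,1],
    [0,0,0,0,0,0,1]
  ]
}}

```text
t: 2.65
tcp_pos: [0.4764, -0.1211, 0.1091]
tcp_rot: [-0.001, 0.805, 0.593, -0.002]
contact_force: [0.3, 0.1, 0.0]
gripper_width: 0.0003
```

```bash
python3 - <<'E'
from station import r
import cv2,numpy as np
print(np.round(r.get_obs()["tcp_pos"],4),np.round(r.get_obs()["contact_force"],2))
s=r.snapshot("scene"); a=cv2.resize(s["frame"][130:260,200:400],None,fx=3,fy=3)
b=cv2.resize(r.snapshot("side")["frame"][130:260,210:390],None,fx=3,fy=3)
cv2.imwrite("pics/s1.png",a);cv2.imwrite("pics/d1.png",b)
E
```

```text
[ 0.4764 -0.1211  0.1091] [0.3  0.15 0.01]
```

View pics/s1.png

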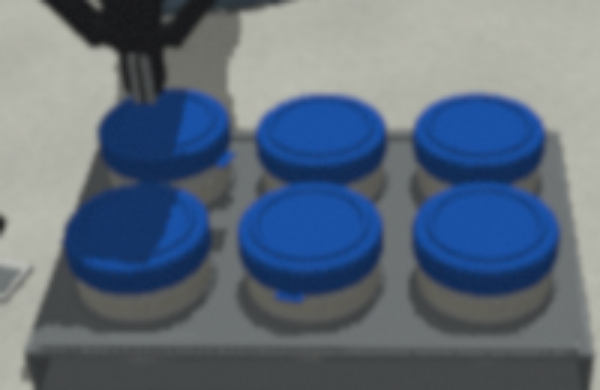

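View pics/d1.png

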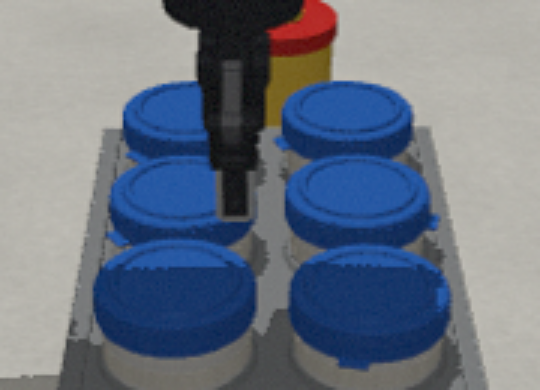

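The shut fingertips are over cap3's far ring, at scene crop pixel (142, 100), and 11 mm above it. I'll press down gently.

{"fn": "drive_tool", "kwargs": {
  "steps": [
    [0.001,0,-0.005,0,0,0,1],
    [0.001,0,-0.003,0,0,0,1],
    [0,0,-0.002,0,0,0,1],
    [0,0,-0.001,0,0,0,1],
    [0,0,-0.001,0,0,0,1],
    [0,0,-0.001,0,0,0,1],
    [0,0,-0.001,0,0,0,1],
    [0,0,0,0,0,0,1],
    [0,0,0,0,0,0,1]
  ]
}}

```text
t: 3.5
tcp_pos: [0.4802, -0.1214, 0.0968]
tcp_rot: [0.0, 0.805, 0.593, -0.0]
contact_force: [0.6, 0.7, 0.1]
gripper_width: 0.0
```

```bash
python3 - <<'E'
from station import r
import cv2,numpy as np
print(np.round(r.get_obs()["tcp_pos"],4),np.round(r.get_obs()["contact_force"],2))
s=r.snapshot("scene"); a=cv2.resize(s["frame"][130:260,200:400],None,fx=3,fy=3)
b=cv2.resize(r.snapshot("side")["frame"][130:260,210:390],None,fx=3,fy=3)
cv2.imwrite("pics/s2.png",a);cv2.imwrite("pics/d2.png",b)
E
```

```text
[ 0.4802 -0.1214  0.0968] [0.56 0.69 0.1 ]
```

View pics/s2.png

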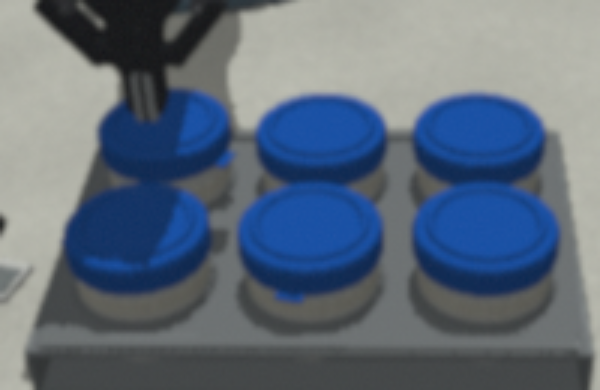

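View pics/d2.png

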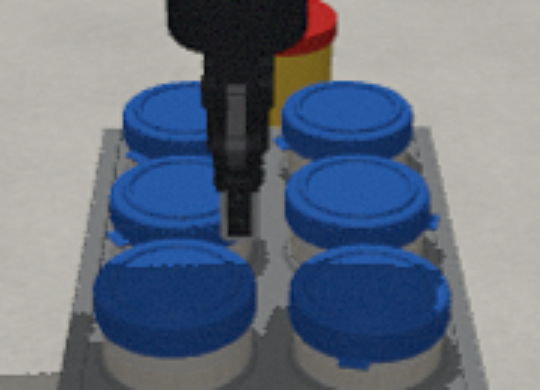

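```bash
python3 - <<'E'
from h import *
for n,x0,y0 in(("scene",200,130),("side",210,130)):
    s=np.load(n+"0.npz")
    for X in([.4802,-.1214,.0968],[.4436,-.1129,.095],[.4757,-.0035,.09]):
        p=proj(s,X);print(n,X,np.round(p,1),np.round((p-[x0,y0])*3))
a=np.load("scene0.npz");b=np.load("side0.npz");M=lambda s:s["K"]@np.c_[s["R"],s["t"]]
p=np.array([200+148/3,130+122/3]);q=np.array([210+238/3,130+236/3])
X=cv2.triangulatePoints(M(a),M(b),p,q)[:,0];print(X[:3]/X[3])
E
```

```text
scene [0.4802, -0.1214, 0.0968] [251.9 179.4] [156. 148.]
scene [0.4436, -0.1129, 0.095] [254.  170.2] [162. 121.]
scene [0.4757, -0.0035, 0.09] [306.6 172.1] [320. 126.]
side [0.4802, -0.1214, 0.0968] [289.  221.6] [237. 275.]
side [0.4436, -0.1129, 0.095] [267.4 223.3] [172. 280.]
side [0.4757, -0.0035, 0.09] [270.1 192.8] [180. 188.]
[ 0.48175597 -0.12264011  0.12231181]
```

```bash
python3 - <<'E'
from station import r
import cv2,numpy as np
o=r.get_obs();print(o["t"],o["tcp_pos"],o["qpos"])
w=r.snapshot("wrist");cv2.imwrite("pics/w3.png",w["frame"])
a=r.snapshot("scene")["frame"][130:200,215:295];b=r.snapshot("side")["frame"][160:250,240:320]
f=lambda i,h:cv2.resize(cv2.convertScaleAbs(i,alpha=1.8,beta=15),(400,h),interpolation=cv2.INTER_NEAREST)
cv2.imwrite("pics/z3.png",np.hstack([f(a,450),f(b,450)]))
E
```

```text
3.6 [ 0.48025865 -0.12142542  0.09684734] [-0.08594749  0.44714298  0.30153386  2.0396799  -0.20498373  0.68268276
  1.61635568]
```

View pics/z3.png

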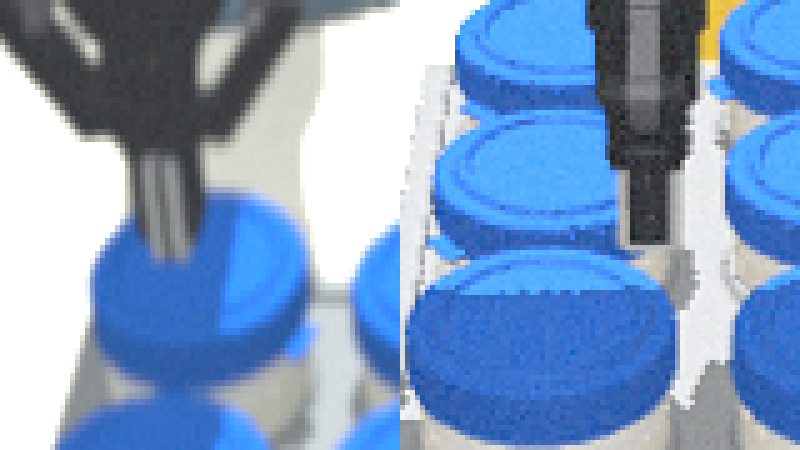

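View pics/w3.png

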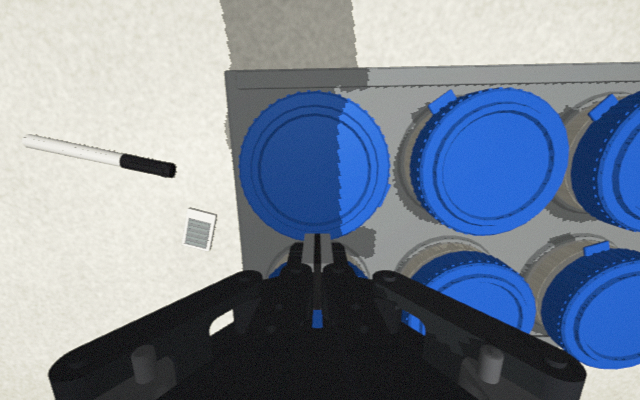

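The fingertips triangulate to the reported x and y but about 25 mm higher than the reported TCP, at z≈0.122. The cap has not tipped and there is no force. I'll go down in small steps, watching force and pictures, because the reported z may not be the contact height.

{"fn": "drive_tool", "kwargs": {
  "steps": [
    [-0.002,0,-0.001,0,0,0,1],
    [0,0,-0.001,0,0,0,1],
    [0,0,-0.001,0,0,0,1],
    [0,0,-0.001,0,0,0,1],
    [0,0,0,0,0,0,1],
    [0,0,0,0,0,0,1]
  ]
}}

```text
t: 4.25
tcp_pos: [0.4782, -0.1214, 0.0927]
tcp_rot: [-0.0, 0.805, 0.593, -0.0]
contact_force: [-0.3, 0.1, 0.2]
gripper_width: -0.0001
```

```bash
cat > look.py <<'E'
from station import r
import cv2,numpy as np,sys
o=r.get_obs();print(o["t"],np.round(o["tcp_pos"],4),np.round(o["contact_force"],2),np.round(o["wrist_torque"],3))
a=r.snapshot("scene")["frame"][130:200,215:295];b=r.snapshot("side")["frame"][160:250,240:320]
f=lambda i,h:cv2.resize(cv2.convertScaleAbs(i,alpha=1.8,beta=15),(400,h),interpolation=cv2.INTER_NEAREST)
cv2.imwrite(f"pics/{sys.argv[1]}.png",np.hstack([f(a,450),f(b,450)]))
E
python3 look.py z4
```

```text
4.25 [ 0.4782 -0.1214  0.0927] [-0.34  0.15  0.23] [ 0.001  0.003 -0.007]
```

View pics/z4.png

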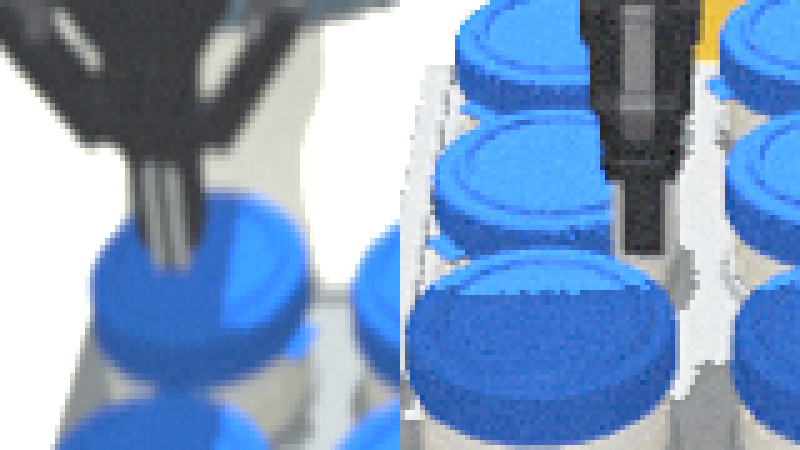

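The cap is unchanged with the TCP below its ring height, so the real tip is about 20–25 mm above the reported z. I'll keep lowering.

{"fn": "drive_tool", "kwargs": {
  "steps": [
    [0,0,-0.004,0,0,0,1],
    [0,0,-0.003,0,0,0,1],
    [0,0,-0.003,0,0,0,1],
    [0,0,-0.002,0,0,0,1],
    [0,0,-0.002,0,0,0,1],
    [0,0,0,0,0,0,1],
    [0,0,0,0,0,0,1]
  ]
}}

```text
t: 4.93
tcp_pos: [0.4781, -0.1214, 0.0787]
tcp_rot: [-0.0, 0.805, 0.593, -0.0]
contact_force: [-0.5, -0.1, 0.7]
gripper_width: -0.0001
```

```bash
python3 look.py z5
```

```text
4.9333 [ 0.4781 -0.1214  0.0787] [-0.48 -0.11  0.74] [-0.061  0.007 -0.018]
```

View pics/z5.png

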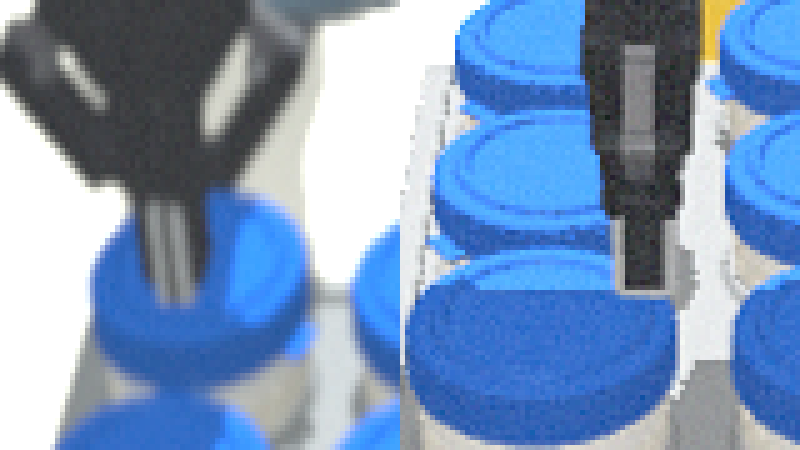

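{"fn": "drive_tool", "kwargs": {
  "steps": [
    [0,0,-0.002,0,0,0,1],
    [0,0,-0.002,0,0,0,1],
    [0,0,-0.001,0,0,0,1],
    [0,0,-0.001,0,0,0,1],
    [0,0,-0.001,0,0,0,1],
    [0,0,0,0,0,0,1],
    [0,0,0,0,0,0,1]
  ]
}}

```text
t: 5.62
tcp_pos: [0.4782, -0.1214, 0.0717]
tcp_rot: [-0.0, 0.805, 0.593, -0.0]
contact_force: [-0.3, -0.7, -0.1]
gripper_width: 0.0
```

```bash
python3 look.py z6
```

```text
5.6167 [ 0.4782 -0.1214  0.0717] [-0.29 -0.68 -0.11] [-0.033  0.012  0.013]
```

View pics/z6.png

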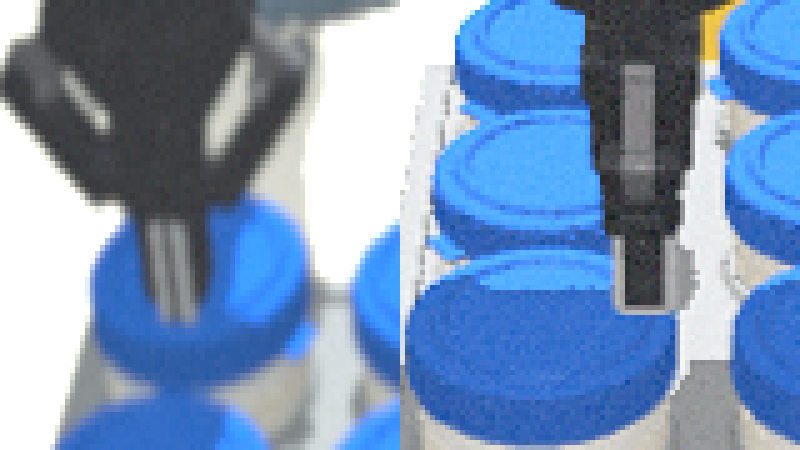

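{"fn": "drive_tool", "kwargs": {
  "steps": [
    [0,0,-0.001,0,0,0,1],
    [0,0,-0.001,0,0,0,1],
    [0,0,-0.001,0,0,0,1],
    [0,0,0,0,0,0,1],
    [0,0,0,0,0,0,1]
  ]
}}

```text
t: 6.13
tcp_pos: [0.4781, -0.1213, 0.0687]
tcp_rot: [-0.0, 0.805, 0.593, -0.0]
contact_force: [0.6, -0.3, -0.1]
gripper_width: -0.0001
```

```bash
python3 look.py z7
```

```text
6.1333 [ 0.4781 -0.1213  0.0687] [ 0.6  -0.35 -0.11] [-0.006  0.009 -0.045]
```

View pics/z7.png

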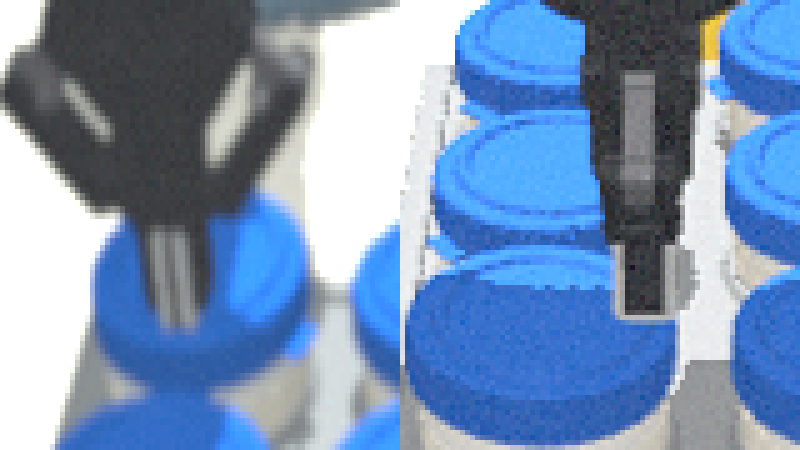

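Cap3 has started to tip: its outline in the side view has changed and the left rim is up. I'll press a little further.

{"fn": "drive_tool", "kwargs": {
  "steps": [
    [0,0,-0.001,0,0,0,1],
    [0,0,-0.001,0,0,0,1],
    [0,0,0,0,0,0,1],
    [0,0,0,0,0,0,1]
  ]
}}

```text
t: 6.57
tcp_pos: [0.4781, -0.1214, 0.0667]
tcp_rot: [-0.0, 0.805, 0.593, -0.0]
contact_force: [0.4, -0.1, -0.2]
gripper_width: 0.0002
```

```bash
python3 look.py z8
```

```text
6.5667 [ 0.4781 -0.1214  0.0667] [ 0.38 -0.09 -0.21] [-0.013  0.001 -0.004]
```

View pics/z8.png

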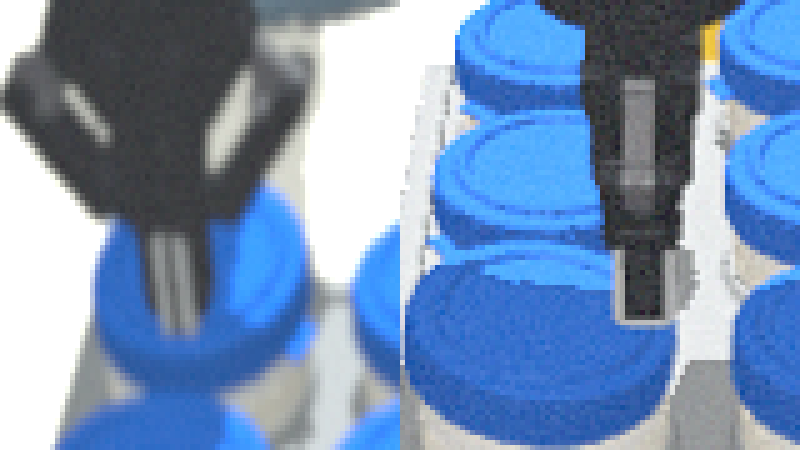

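Cap3 is clearly tipped towards the finger, by about 0.1 rad. I'll press one more millimetre, lift off and move over its middle.

{"fn": "drive_tool", "kwargs": {
  "steps": [
    [0,0,-0.001,0,0,0,1],
    [0,0,0,0,0,0,1],
    [0,0,0.01,0,0,0,1],
    [0,0,0.015,0,0,0,1],
    [-0.0175,0.0045,0,0,0,0,1],
    [-0.017,0.004,0,0,0,0,1],
    [0,0,0,0,0,0,1],
    [0,0,0,0,0,0,1]
  ]
}}

```text
t: 7.33
tcp_pos: [0.4433, -0.1127, 0.0913]
tcp_rot: [-0.0, 0.805, 0.593, 0.0]
contact_force: [-0.4, 0.1, 0.5]
gripper_width: -0.0001
```

```bash
python3 look.py z9
```

```text
7.3333 [ 0.4433 -0.1127  0.0913] [-0.42  0.13  0.48] [-0.056 -0.033 -0.029]
```

View pics/z9.png

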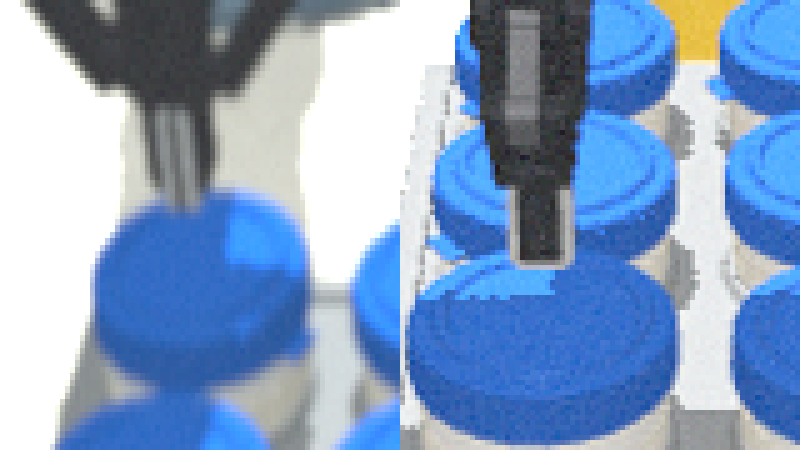

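The cap sprang back level and the fingers are over its middle. I'll descend to just above contact and then press in 1 mm steps.

{"fn": "drive_tool", "kwargs": {
  "steps": [
    [0,0,-0.01,0,0,0,1],
    [0,0,-0.006,0,0,0,1],
    [0,0,-0.004,0,0,0,1],
    [0,0,-0.001,0,0,0,1],
    [0,0,-0.001,0,0,0,1],
    [0,0,-0.001,0,0,0,1],
    [0,0,0,0,0,0,1],
    [0,0,0,0,0,0,1]
  ]
}}

```text
t: 8.1
tcp_pos: [0.4438, -0.1129, 0.0679]
tcp_rot: [0.0, 0.805, 0.593, 0.0]
contact_force: [-0.1, 0.6, 0.5]
gripper_width: 0.0003
```

{"fn": "drive_tool", "kwargs": {
  "steps": [
    [0,0,-0.001,0,0,0,1],
    [0,0,0,0,0,0,1]
  ]
}}

```text
t: 8.27
tcp_pos: [0.444, -0.1129, 0.0673]
tcp_rot: [0.0, 0.805, 0.593, 0.0]
contact_force: [-2.4, 0.0, 6.1]
gripper_width: -0.0001
```

{"fn": "drive_tool", "kwargs": {
  "steps": [
    [0,0,-0.001,0,0,0,1],
    [0,0,0,0,0,0,1]
  ]
}}

```text
t: 8.43
tcp_pos: [0.444, -0.113, 0.0666]
tcp_rot: [0.0, 0.805, 0.593, 0.0]
contact_force: [-3.1, -0.2, 12.2]
gripper_width: -0.0
```

Contact is at z≈0.068, as predicted. I'll keep pressing in small steps.

{"fn": "drive_tool", "kwargs": {
  "steps": [
    [0,0,-0.0005,0,0,0,1],
    [0,0,0,0,0,0,1]
  ]
}}

```text
t: 8.6
tcp_pos: [0.4441, -0.113, 0.0662]
tcp_rot: [0.0, 0.805, 0.593, 0.0]
contact_force: [-2.7, 0.6, 13.1]
gripper_width: 0.0002
```

{"fn": "drive_tool", "kwargs": {
  "steps": [
    [0,0,-0.0005,0,0,0,1],
    [0,0,0,0,0,0,1]
  ]
}}

```text
t: 8.77
tcp_pos: [0.4441, -0.1129, 0.0658]
tcp_rot: [0.0, 0.805, 0.593, 0.0]
contact_force: [-3.6, 0.3, 13.4]
gripper_width: 0.0001
```

{"fn": "drive_tool", "kwargs": {
  "steps": [
    [0,0,-0.0005,0,0,0,1],
    [0,0,0,0,0,0,1]
  ]
}}

```text
t: 8.93
tcp_pos: [0.4441, -0.1129, 0.0653]
tcp_rot: [0.0, 0.805, 0.593, 0.0]
contact_force: [-3.7, 0.7, 14.4]
gripper_width: 0.0001
```

{"fn": "drive_tool", "kwargs": {
  "steps": [
    [0,0,-0.0005,0,0,0,1],
    [0,0,-0.0005,0,0,0,1],
    [0,0,0,0,0,0,1]
  ]
}}

```text
t: 9.18
tcp_pos: [0.4441, -0.1129, 0.0643]
tcp_rot: [0.0, 0.805, 0.593, 0.0]
contact_force: [-2.6, -0.5, 13.4]
gripper_width: -0.0004
```

{"fn": "drive_tool", "kwargs": {
  "steps": [
    [0,0,-0.0005,0,0,0,1],
    [0,0,-0.0005,0,0,0,1],
    [0,0,0,0,0,0,1]
  ]
}}

```text
t: 9.43
tcp_pos: [0.444, -0.113, 0.0633]
tcp_rot: [0.0, 0.805, 0.593, 0.0]
contact_force: [-3.5, 0.0, 13.5]
gripper_width: -0.0
```

{"fn": "drive_tool", "kwargs": {
  "steps": [
    [0,0,-0.0005,0,0,0,1],
    [0,0,-0.0005,0,0,0,1],
    [0,0,0,0,0,0,1]
  ]
}}

```text
t: 9.68
tcp_pos: [0.444, -0.1129, 0.0624]
tcp_rot: [0.0, 0.805, 0.593, 0.0]
contact_force: [-3.9, 0.7, 15.5]
gripper_width: 0.0005
```

It is sinking steadily at about 14 N. I'll continue until the force rises sharply, which marks the stop.

{"fn": "drive_tool", "kwargs": {
  "steps": [
    [0,0,-0.0005,0,0,0,1],
    [0,0,0,0,0,0,1]
  ]
}}

```text
t: 9.85
tcp_pos: [0.4441, -0.113, 0.0622]
tcp_rot: [-0.0, 0.805, 0.593, 0.001]
contact_force: [-5.3, 1.9, 20.7]
gripper_width: 0.0001
```

{"fn": "drive_tool", "kwargs": {
  "steps": [
    [0,0,-0.0005,0,0,0,1],
    [0,0,0,0,0,0,1]
  ]
}}

```text
t: 10.02
tcp_pos: [0.4441, -0.1129, 0.0621]
tcp_rot: [-0.0, 0.805, 0.593, 0.001]
contact_force: [-7.2, 1.2, 26.9]
gripper_width: -0.0001
```

```bash
python3 look.py z10
```

```text
10.0167 [ 0.4441 -0.1129  0.0621] [-7.24  1.24 26.89] [0.342 1.47  0.044]
```

View pics/z10.png

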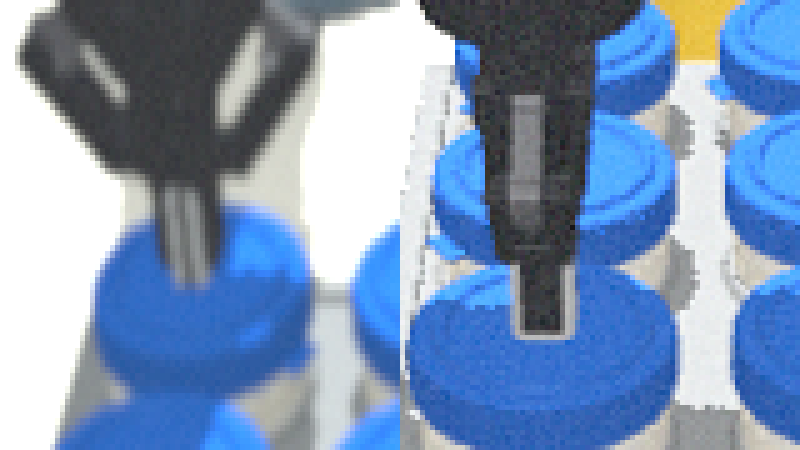

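The force rose sharply to 27 N after about 5.5 mm of travel, so the cap has bottomed out and looks level. I'll lift clear and check.

{"fn": "drive_tool", "kwargs": {
  "steps": [
    [0,0,0.002,0,0,0,1],
    [0,0,0.006,0,0,0,1],
    [0,0,0.03,0,0,0,1],
    [0,0,0.035,0,0,0,1],
    [0,0,0.035,0,0,0,1],
    [0,0,0.035,0,0,0,1],
    [0,0.03,0.02,0,0,0,1],
    [0,0.03,0.02,0,0,0,1],
    [0,0,0,0,0,0,1],
    [0,0,0,0,0,0,1]
  ]
}}

```text
t: 10.95
tcp_pos: [0.4445, -0.0513, 0.2445]
tcp_rot: [0.001, 0.804, 0.594, 0.001]
contact_force: [0.6, -0.2, 0.2]
gripper_width: 0.0002
```

```bash
python3 - <<'E'
from h import *
from station import r
import numpy as np
print(r.get_obs()["t"],np.round(r.get_obs()["tcp_pos"],3),np.round(r.get_obs()["contact_force"],1))
S={}
for n in("scene","side"):
    s=r.snapshot(n);S[n]=s;cv2.imwrite(f"pics/{n}end.png",s["frame"])
    f0=np.load(n+"0.npz")["frame"];print(n)
    hsv=cv2.cvtColor(s["frame"],cv2.COLOR_BGR2HSV);m=cv2.inRange(hsv,(100,120,20),(125,255,255));m[:140]=0;m[:,:200]=0;m[:,400:]=0
    cs,_=cv2.findContours(m,cv2.RETR_EXTERNAL,cv2.CHAIN_APPROX_NONE)
    print([cv2.boundingRect(c) for c in cs if cv2.contourArea(c)>150])
E
```

```text
10.95 [ 0.444 -0.051  0.244] [ 0.6 -0.2  0.2]
scene
[(338, 162, 48, 66), (279, 162, 50, 69), (221, 162, 56, 66)]
side
[(301, 157, 59, 96), (241, 157, 55, 94)]
```

View pics/sceneend.png

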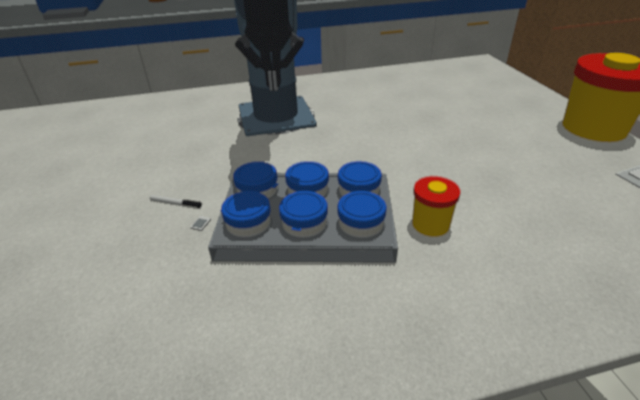

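View pics/sideend.png

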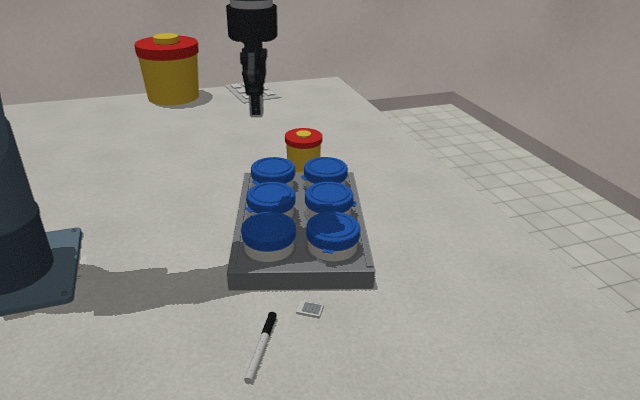

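Cap3's top row in the scene view went from 160 to 162, now equal to its neighbours. It is in shadow, so I'll move the arm aside and repeat the original triangulation.

{"fn": "drive_tool", "kwargs": {
  "steps": [
    [0,0.035,0,0,0,0,1],
    [0,0.035,0,0,0,0,1],
    [0,0.035,0,0,0,0,1],
    [0,0.035,0,0,0,0,1],
    [0,0.035,0,0,0,0,1],
    [0,0.035,0,0,0,0,1],
    [0,0.035,0,0,0,0,1],
    [0,0.035,0,0,0,0,1],
    [0,0,0,0,0,0,1],
    [0,0,0,0,0,0,1]
  ]
}}

```text
t: 11.88
tcp_pos: [0.4433, 0.2275, 0.242]
tcp_rot: [0.0, 0.805, 0.594, -0.001]
contact_force: [0.0, -1.0, 1.1]
gripper_width: -0.0002
```

```bash
python3 - <<'E'
from h import *
from station import r
o=r.get_obs();print(o["t"],np.round(o["tcp_pos"],3),np.abs(o["dq"]).max())
P={}
for n in("scene","side"):
    s=r.snapshot(n);P[n]=(s,[]);f0=np.load(n+"0.npz")["frame"]
    hsv=cv2.cvtColor(s["frame"],cv2.COLOR_BGR2HSV);m=cv2.inRange(hsv,(100,120,130),(125,255,255));m[:150]=0;m[260:]=0;m[:,:200]=0;m[:,400:]=0
    for c in cv2.findContours(m,cv2.RETR_EXTERNAL,cv2.CHAIN_APPROX_NONE)[0]:
        if cv2.contourArea(c)>150: P[n][1].append(cv2.fitEllipse(c)[0])
    d=cv2.absdiff(s["frame"],f0).max(2); reg={"scene":[(145,205,190,235),(410,465,170,245)],"side":[(240,330,295,390),(283,325,125,156)]}[n]
    print(n,"diff",[int((d[c:e,a:b]>40).sum()) for a,b,c,e in reg])
M=lambda s:s["K"]@np.c_[s["R"],s["t"]]
a,b=P["scene"],P["side"]
for p in a[1]:
    X=ray(a[0],*p,.09); q=min(b[1],key=lambda q:np.linalg.norm(ray(b[0],*q,.09)-X))
    Y=cv2.triangulatePoints(M(a[0]),M(b[0]),np.array(p),np.array(q))[:,0];print(np.round(Y[:3]/Y[3],4))
E
```

```text
11.8833 [0.443 0.228 0.242] 0.0480595588018351
scene diff [0, 25]
side diff [0, 0]
[0.6172 0.0737 0.0887]
[ 0.5853 -0.0357  0.0887]
[ 0.5531 -0.1449  0.0885]
[0.5212 0.0816 0.0902]
[ 0.4756 -0.0042  0.0887]
[ 0.4443 -0.1125  0.0883]
```

```bash
python3 -c "
from station import r
print(r.hand_in())"
```

```text
the job is handed in; nothing more can be done
None
```

The loose cap was cap3 (robot side, right). I tipped it with a fingertip, then pressed it home at its middle and handed the job in at about 12 s.

- **Finding it:** before any contact, triangulation put cap3 about 4.6 mm higher than the other five. I pressed only cap3's ring; it tipped visibly, by an estimated 0.1 rad, and came back level when released. I did not press the other five caps.
- **Seating it:** pressed at its middle, cap3 sank about 5.5 mm at roughly 14 N. The force then rose sharply, to 27 N at the stop, which is above the 15 to 18 N in the task.
- **Last checks:**
  - Cap3 triangulated at 88.3 mm against 88.5–88.7 mm for caps 2, 4, 5 and 6. These readings run about 1.5 mm below the true 90 mm.
  - The pictures around the cassette and marker did not change.
  - The arm was clear of the rack.

**Checks that failed or disagreed:**
- The fingertips touched about 27 mm above the reported TCP, so I went by the pictures and the force rather than the reported height.
- Cap1's last triangulation, (0.521, 0.082, 0.090), was unreliable, I think because of the arm or its shadow. It was never touched.
- 25 pixels changed near the tub in the scene view, probably from the arm's shadow. The side view showed no change there.

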